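# Shut the microscope accessory case with its draw latch

## Task

Close the grey microscope accessory case: take its latch's steel loop in the gripper, hook it over the keeper on the far half, and draw it back under the lip until you feel its bar bear on the keeper, with a light pull of some 3 to 8 N. Only then let go of the loop and push the lever over past its toggle point until it lies shut and holds the two halves tight together. Be gentle: do not tug the loop hard, ram the lever or lean on the case, and leave the dish, beaker and rock where they are.

Things in the scene. Friction and masses are not known exactly. Their poses are not given: they have to be found in the camera images.
- case: Grey hard case standing on the table, 300 mm long (y), 195 mm deep, flat top 160 mm high; does not shift. Origin on the table below the seam, at mid-length; z up, x from the near, fixed half (120 mm deep) to the far, hinged half (75 mm). A steel draw latch straddles the seam on top, at y = 0: lever and loop on the near half, keeper on the far half.
- pivot (a point): Axis of the latch lever's pivot (along the case's y), at the middle of the lever's width, 24 mm above the case's top; 35 mm on the near side of the seam.
- keeper_slot (a point): Point on the far half's top, below the middle of the keeper's range. The keeper is a steel post 24 mm wide (y), 6 mm thick (x), with a lip on top overhanging 4 mm to +x; lip underside 26.5, top 31.5 mm above the case's top. It is screwed down through slots: its +x face, behind which the bar hooks, lies up to 7 mm to either side (x) of this point: not reported, to be felt or seen.
- shell (a joint): Hinge of the far half along its bottom edge, rad: 0 = the halves meet, about 0.035 = ajar (6 mm gap at the keeper's height), where a foam seal holds it at the start. The foam starts to give at about 10 N at the keeper and takes about 22 N to close.
- front: The far, hinged half of the case, 75 mm deep, 300 mm long, grey. Origin on its hinge line (6 mm above the table, in the seam), x away from the near half, z up. It carries the keeper.
- lever (a joint): Latch lever angle, rad: 0 = shut, on its stop, lying back over the near half with the tip 15 degrees below level; grows as it swings up; 1.83 = upright; to 2.75, leaning over the keeper. With the loop hooked, the pull opens it above about 0.35 and snaps it shut below 0.2. Light friction (0.04 N m) holds it when slack. Pushing it over takes 8 to 17 N at 55 mm from the pivot.
- handle: The lever: flat steel bar 75 mm long, 20 wide, 5 thick. Origin on the pivot, x along the bar to its tip, y along the pivot axis, z normal to its broad face. The +z face (3.5 mm from the origin) is up when shut and faces the keeper when the lever stands up: this is the face to push.
- loop: The latch's loop: a round cross-bar (5 mm thick, along y) between two flat arms (6 mm high, 4 thick, 38 mm over their outer sides). Origin at the bar's centre, x outwards from the lever along the arms. Arms run 80 mm back to a pin in the lever, 22 mm from its pivot; the first 50 mm behind the bar can be gripped.
- loop_grip (a point): Midway between the loop's arms, 18 mm behind the cross-bar: grip here across both arms. The loop turns on its pin with light friction and stays where put; moving it also swings the lever (2 to 4 N of drag). Hooked, the bar's centre sits 12 to 24 mm above the case's top, against the keeper's face. Its arms are sprung: rigid to 28 N of pull, then 1.2 N per mm, up to 16 mm.
- dish: Bystander: closed glass Petri dish, 94 mm diameter, 16 mm high; origin under its centre.
- beaker: Bystander: glass beaker, 76 mm diameter, 100 mm high; origin under its centre.
- rock: Bystander: brown mineral specimen, 70 x 50 x 46 mm; origin under its centre.

How it is judged:
By the outcome, as a careful person would: the job done as asked, in the order asked, and still so for the second after the job is handed in, with the robot touching nothing.
It also fails if it takes over 72 s, if anything falls off the work surface, if the arm or the gripper's body presses on something with over 40 N, if the wrist force passes 120 N, or if a joint passes its speed limit or range.

## Robot

A 7-joint arm with a two-finger parallel gripper is mounted at the origin on the work surface. World frame = base frame: x ahead of the robot, y to its left, z up, the work surface at z = 0. Lengths are in m, angles in rad, forces in N, time in s.
With the tool pointing down it reaches from about 0.4 to 0.85 m from the base axis. Payload 10.4 kg.
Tool frame: the origin (TCP) lies on the mounting face of the last link; the fingertips stand r.tips_ahead ahead of it and the grasp point (between the pads) lies 164 mm ahead of it (r.tips_ahead is the distance from the TCP to the fingertips, in m); z points along the fingers, y is the line along which they close (so a half turn about z gives the same grasp; the last joint's range is limited). The gripper opens to 87 mm and grips with 3 to 60 N. Pads are 19 mm wide; open, the fingers measure 117 mm over their backs; the gripper's body (75 mm by 190 mm) begins 51 mm behind the grasp point.
Start: joints at [-1.291, 0.332, -0.065, 1.46, 0.022, 1.35, -0.088], TCP at [0.186, 0.597, 0.405] pointing down, gripper open.
Joint ranges: [-2.6, 2.6], [-0.5, 2.12], [-1.47, 1.34], [0.16, 2.42], [-1.27, 4.41], [0.06, 2.06], [-2.6, 2.6]. Speed limits (rad/s): [2.22, 2.22, 2.79, 2.79, 3.14, 3.14, 3.14].

## Interface

Orientations are given as a unit quaternion [x, y, z, w].
In Python, from bench import telemetry, imaging, job, r gives the robot as it stands.
- The arm moves only by the tool move_arm, never from a script. Its argument "steps" is a list of rows, each an object of numbers: "dx", "dy", "dz": the shift along the tool's x, y, z in cm; "spin": the turn about the tool's z in rad. In form: [{"dx": .., "dy": .., "dz": .., "spin": ..}, ...]. A call has 1 to 12 rows; each row shifts and turns the commanded pose from where the row before left it, along the tool's axes as they then stand; what a row does not reach is not made up. A row lasts 1/10 s, in which the tool goes at most 50 mm and 8.59 degrees, less where a joint would pass 70% of its speed; a pose out of reach is approached as far as the arm can. A call with a gripper value outside its range is refused whole. "claw" is the finger opening in cm, from 0 to 8.7, set as the call begins (left out, the last holds). The fingers move at their own pace and stop on an object; "squeeze" is the grip in N (left out, the last holds). Time passes only in rows, so rows that do not move let the fingers close. It gives the time, the measured TCP pose, the force, the opening and the grip force at its end, in the units of the state.
- telemetry.read_state(): the state, without advancing time (a new reading comes with each control period).
- imaging.camera(name): name is "scene" or "top"; returns a dict with "img" (400x640x3 uint8, red, green, blue), "camera_matrix" (3x3 intrinsics, pixels), "R" (3x3) and "t" (3): a world point X has camera coordinates R X + t. Camera axes: x right, y down, z forward; pixel columns grow to the right and rows downward; lengths in m; the calibration is good to about 2 mm. A picture is of the moment at which its call begins. There is no depth.
- job.close_job(): hands the job in; it is judged then, once.
The state is a dict: "time": time; "joint_positions": joint angles; "joint_vel": joint speeds; "joint_torque": joint torques, N m; "ee_pos": TCP position; "eef_rot": TCP orientation; "ft_force": force on the tool from outside, world axes, zero at the start; "torque": the same for the moment, N m; "width": finger opening in m; "grip_force": force on a finger pad.
Only numpy, scipy, OpenCV 4.12 (cv2) and the standard library are available. Lean on these libraries where they do the work, as an engineer would, in place of code of your own. Each camera call takes 0.05 s, during which the arm holds its last target. There are 200 camera calls.

## Working session

There is one attempt and no reset: what is moved stays moved. The work goes in short steps, Python scripts to look and compute and a tool call to move; the robot and the scene stay as the last step left them, time stands still between calls to the robot, and variables do not carry over. Pictures are saved under pics/ and viewed, at most 10 in all, crops included, and the job is handed in when it is done.

Besides the shell and the picture viewer there is one more tool, called after "Request:" by a JSON object that holds its "op" and its "data", one argument or row to a line. move_arm: Moves the arm, as the interface text tells. Its arguments: {"type":"object","properties":{"steps":{"type":"array","items":{"type":"object","properties":{"dx":{"type":"number"},"dy":{"type":"number"},"dz":{"type":"number"},"spin":{"type":"number"}}}},"claw":{"type":"number"},"squeeze":{"type":"number"}},"required":["steps"]}

```bash
mkdir -p pics; ls
cat > h.py <<'E'
import numpy as np, cv2
from bench import telemetry, imaging, job, r
def shot(n,f):
    c=imaging.camera(n); cv2.imwrite(f,cv2.cvtColor(c["img"],cv2.COLOR_RGB2BGR)); return c
def ray(c,u,v):
    d=np.linalg.solve(c["camera_matrix"],[u,v,1]); return -c["R"].T@c["t"], c["R"].T@d
def onz(c,u,v,z):
    o,d=ray(c,u,v); return o+d*(z-o[2])/d[2]
def px(c,X):
    p=c["camera_matrix"]@(c["R"]@np.array(X)+c["t"]); return p[:2]/p[2]
def tri(c1,p1,c2,p2):
    o1,d1=ray(c1,*p1);o2,d2=ray(c2,*p2)
    s=np.linalg.lstsq(np.c_[d1,-d2],o2-o1,rcond=None)[0]
    a,b=o1+d1*s[0],o2+d2*s[1]; return (a+b)/2,np.linalg.norm(a-b)
E
python3 - <<'E'
from h import *
import pickle
a=shot("scene","pics/s1.png");b=shot("top","pics/t1.png")
pickle.dump((a,b),open("c1.pkl","wb"))
for c in(a,b): print(-c["R"].T@c["t"],c["R"].tolist(),c["camera_matrix"].tolist())
s=telemetry.read_state();print(s, r.tips_ahead)
E
```

```text
pics
[0.44362357 0.31150099 1.02940065] [[-0.8482137896288351, -0.5296349326438513, 0.004495020226082962], [-0.5070754774236067, 0.8095747093805089, -0.29574186400826885], [0.15299616753079595, -0.2531316417495193, -0.9552573185619052]] [[371.27371459994583, 0.0, 317.6995978091177], [0.0, 371.27371459994583, 197.95032504052256], [0.0, 0.0, 1.0]]
[0.3981041  0.06742676 1.03862094] [[-0.08659182059516932, -0.9962307168112244, -0.005120106230129681], [-0.972487597943803, 0.0856415045944303, -0.21664118845753777], [0.21626310006912006, -0.013780115115483453, -0.9762378705909222]] [[378.2406857078244, 0.0, 322.2707133590424], [0.0, 378.2406857078244, 195.80539518532024], [0.0, 0.0, 1.0]]
{'time': 0.1, 'joint_positions': array([-1.29056629,  0.33277517, -0.06469239,  1.4608373 ,  0.02158324,
        1.34990462, -0.08847443]), 'joint_vel': array([ 1.14580339e-03, -2.56824776e-03,  9.72444563e-04, -3.27307407e-03,
        4.29811607e-05, -4.95049980e-05,  5.46606045e-06]), 'joint_torque': array([ 1.42177203e-03, -6.24540424e+01,  2.50663067e-02, -3.90718138e+01,
       -6.11591851e-02,  3.66747729e-02,  1.10779333e-04]), 'ee_pos': array([0.18634943, 0.59645192, 0.40406383]), 'eef_rot': array([ 1.50820530e-01,  9.88560969e-01, -6.10724104e-04, -7.19477613e-05]), 'ft_force': array([ 0.0080376 ,  0.43264276, -0.19907954]), 'torque': array([ 0.01456093, -0.00627818,  0.01885885]), 'grip_force': 0.0, 'width': 0.08714187306877766} 0.1822
```

View pics/s1.png

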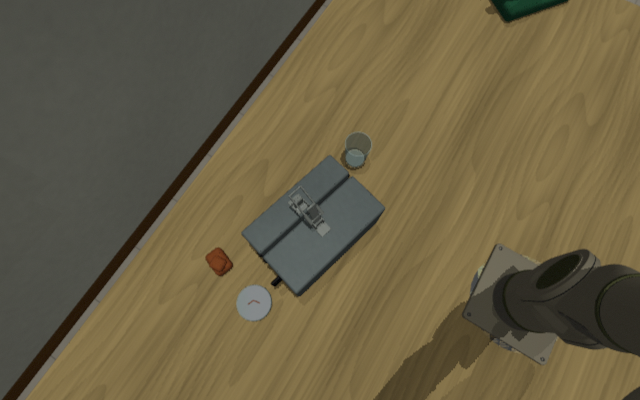

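View pics/t1.png

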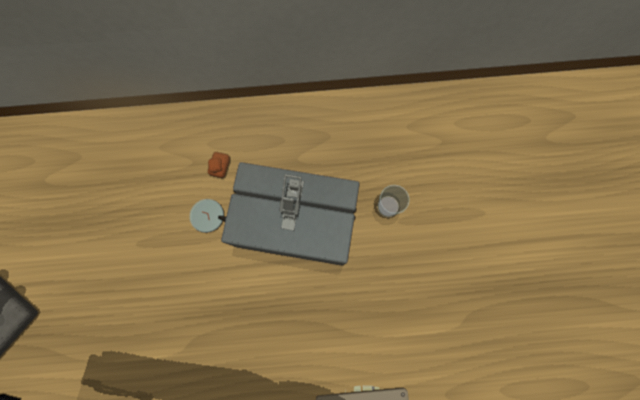

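The case lies in mid-picture, latch near top-view pixel (291,200) and scene pixel (308,210). The rock and dish are to its left and the beaker to its right. I'll enlarge the latch and measure the case.

Run:
```python
from h import *
import pickle
a,b=pickle.load(open("c1.pkl","rb"))
def crop(c,u,v,w,h,k):
    im=cv2.cvtColor(c["img"],cv2.COLOR_RGB2BGR)[v:v+h,u:u+w]
    im=cv2.resize(im,None,fx=k,fy=k,interpolation=cv2.INTER_CUBIC)
    for i in range(0,w,10):
        cv2.putText(im,str(u+i),(i*k,8),0,.3,(0,255,255),1); cv2.line(im,(i*k,10),(i*k,16),(0,255,255),1)
    for i in range(10,h,10):
        cv2.putText(im,str(v+i),(0,i*k+3),0,.3,(0,255,255),1)
    return im
cv2.imwrite("pics/crop1.png",np.hstack([crop(a,270,170,80,80,5),crop(b,250,160,80,80,5)]))
# case top outline in the top view (z=.16)
z=.16
cs=[(239,163),(359,182),(347,264),(222,243),(233,192),(357,211)]
for p in cs: print(p,onz(b,*p,z).round(4))
for p in [(334,155),(385,208),(297,295),(242,234),(349,176),(260,257)]: print("s",p,onz(a,*p,z).round(4))
for n,p in dict(rock=(218,165),dish=(207,215)).items(): print(n,onz(b,*p,.01).round(3))
```

```text
(239, 163) [0.6918 0.2494 0.16  ]
(359, 182) [ 0.6188 -0.0356  0.16  ]
(347, 264) [0.4286 0.0125 0.16  ]
(222, 243) [0.5015 0.2963 0.16  ]
(233, 192) [0.6207 0.2666 0.16  ]
(357, 211) [ 0.549  -0.0234  0.16  ]
s (334, 155) [ 0.6083 -0.0379  0.16  ]
s (385, 208) [0.4305 0.0159 0.16  ]
s (297, 295) [0.5006 0.3014 0.16  ]
s (242, 234) [0.6879 0.2528 0.16  ]
s (349, 176) [ 0.547  -0.0091  0.16  ]
s (260, 257) [0.6206 0.275  0.16  ]
rock [0.741 0.34  0.01 ]
dish [0.6   0.374 0.01 ]
```

View pics/crop1.png

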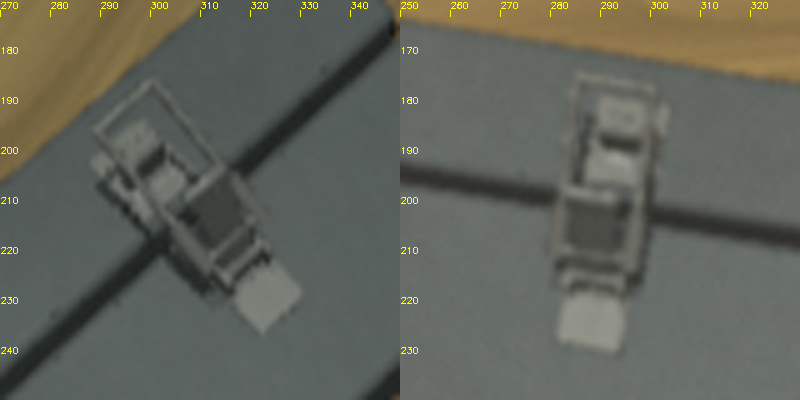

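```bash
cat >> h.py <<'E'
yaw=-0.249; O=np.array([.578,.127,0])
Rc=np.array([[np.cos(yaw),-np.sin(yaw),0],[np.sin(yaw),np.cos(yaw),0],[0,0,1]])
def tocase(X): return Rc.T@(np.array(X)-O)
def toworld(p): return O+Rc@np.array(p)
E
python3 - <<'E'
from h import *
import pickle
a,b=pickle.load(open("c1.pkl","rb"))
P={"bar-":((300.2,186.8),(300.5,178)),"bar+":((289,195.8),(285,175.8)),
"sq far-":((313.5,205),(297.5,199)),"sq far+":((303.5,213),(283,198)),
"sq near+":((313.5,225),(281.5,213)),"sq near-":((321.5,216),(298,214)),
"plate near+":((322.5,236.5),(282.5,229)),"plate near-":((329.5,229),(294,230)),"plate far-":((322.5,221.5),(295,218)),
"keep plate far-":((299,196),(298.5,180)),"kp far+":((293,200),(290,179))}
for n,(p,q) in P.items():
    X,e=tri(a,p,b,q); print(n,(tocase(X)*1000).round(1),"err mm",round(e*1000,1))
for n in [(-35,0,184),(4,0,160),(4,12,191.5),(4,-12,191.5),(-35,-10,160),(0,0,160)]:
    X=toworld(np.array(n)/1000); print(n,px(a,X).round(1),px(b,X).round(1))
E
```

```text
bar- [ 45.8 -15.9 238.4] err mm 1.7
bar+ [ 44.7  17.7 244.8] err mm 0.3
sq far- [  2.9 -14.4 206.4] err mm 5.4
sq far+ [  0.4  16.9 216.6] err mm 0.7
sq near+ [-31.2  16.7 196.9] err mm 2.3
sq near- [-22.7 -17.4 164.9] err mm 2.9
plate near+ [-60.3  13.7 152.8] err mm 0.3
plate near- [-57.5 -12.7 144.7] err mm 0.0
plate far- [-32.3 -11.2 156.3] err mm 3.7
keep plate far- [ 47.8  -7.5 193.3] err mm 9.9
kp far+ [ 46.2  11.1 202.9] err mm 6.8
(-35, 0, 184) [319.5 222.2] [288.9 217.2]
(4, 0, 160) [308.2 213.2] [292.8 202.8]
(4, 12, 191.5) [304.2 213.1] [286.6 199.3]
(4, -12, 191.5) [311.7 206.3] [296.9 200.9]
(-35, -10, 160) [322.4 221.7] [294.1 219.6]
(0, 0, 160) [309.4 214.3] [292.5 204.5]
```

Run:
```python
from h import *
import pickle
a,b=pickle.load(open("c1.pkl","rb"))
for v in (179,183,186,188,190,193,196):
  print(v,[(tocase(onz(b,294.5,v,z))*1e3).round(0)[:2] for z in (.16,.1915)])
for (u,v) in ((296,195),(298,198),(300,201),(303,205),(304,208)):
  print("s",u,v,[(tocase(onz(a,u,v,z))*1e3).round(0)[:2] for z in (.16,.1915)])
for n in [(-4.5,10,252),(-4.5,-10,252),(-26,0,204),(-35,0,184)]:
    X=toworld(np.array(n)/1000); print(n,px(a,X).round(1),px(b,X).round(1))
im=cv2.cvtColor(a["img"],cv2.COLOR_RGB2BGR)[180:230,280:330]
im2=cv2.cvtColor(b["img"],cv2.COLOR_RGB2BGR)[170:220,268:318]
cv2.imwrite("pics/crop2.png",np.hstack([cv2.convertScaleAbs(cv2.resize(i,(400,400),interpolation=cv2.INTER_LANCZOS4),alpha=1.6,beta=-60) for i in(im,im2)]))
```

```text
179 [array([62.,  6.]), array([54.,  3.])]
183 [array([52.,  5.]), array([45.,  1.])]
186 [array([45.,  3.]), array([38., -0.])]
188 [array([40.,  3.]), array([33., -1.])]
190 [array([35.,  2.]), array([28., -2.])]
193 [array([28.,  0.]), array([21., -3.])]
196 [array([21., -1.]), array([14., -5.])]
s 296 195 [array([ 58., -10.]), array([50., -4.])]
s 298 198 [array([49., -8.]), array([41., -3.])]
s 300 201 [array([40., -7.]), array([32., -1.])]
s 303 205 [array([28., -5.]), array([20.,  1.])]
s 304 208 [array([21., -1.]), array([13.,  4.])]
(-4.5, 10, 252) [306.7 208.1] [284.  197.4]
(-4.5, -10, 252) [313.4 202. ] [293.2 198.8]
(-26, 0, 204) [316.8 217.4] [288.9 211.9]
(-35, 0, 184) [319.5 222.2] [288.9 217.2]
```

View pics/crop2.png

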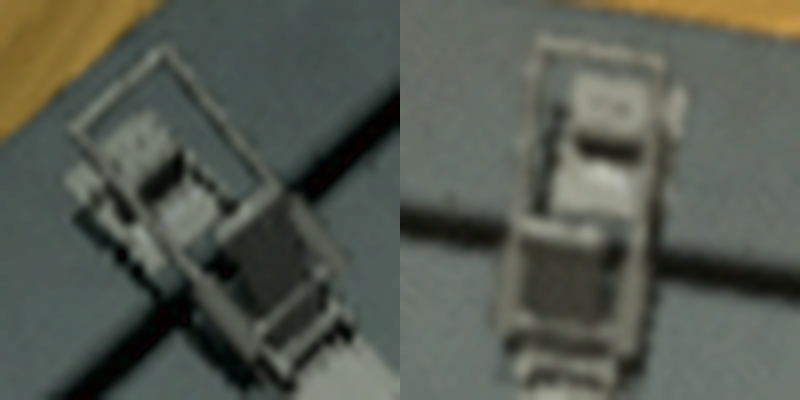

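```bash
sed -i 's/O=np.array.*/O=np.array([.581,.1265,0])/' h.py
cat >> h.py <<'E'
def st():
    s=telemetry.read_state(); q=s["eef_rot"]; from scipy.spatial.transform import Rotation as T
    R=T.from_quat(q).as_matrix()
    print("t",round(s["time"],2),"tcp case mm",(tocase(s["ee_pos"])*1e3).round(1),"toolx/y in case",(Rc.T@R)[:,0].round(3),(Rc.T@R)[:,1].round(3),"F case",(Rc.T@s["ft_force"]).round(2),"w",round(s["width"]*1e3,1),"g",round(float(s["grip_force"]),1))
E
python3 -c "
from h import *; st()"
```

```text
t 0.1 tcp case mm [-498.3  358.2  404.1] toolx/y in case [-0.999  0.054 -0.   ] [ 0.054  0.999 -0.001] F case [-0.1   0.42 -0.2 ] w 87.1 g 0.0
```

Request:
{"op": "move_arm", "data": {
  "steps": [
    {"dz": -3.3, "spin": -0.054},
    {"dz": -3.3},
    {"dx": -3.8, "dy": -2.55},
    {"dx": -3.8, "dy": -2.55},
    {"dx": -3.8, "dy": -2.55},
    {"dx": -3.8, "dy": -2.55},
    {"dx": -3.8, "dy": -2.55},
    {"dx": -3.8, "dy": -2.55},
    {"dx": -3.8, "dy": -2.55},
    {"dx": -3.8, "dy": -2.55},
    {"dx": -3.8, "dy": -2.55},
    {"dx": -3.8, "dy": -2.55}
  ],
  "claw": 8.7,
  "squeeze": 10
}}

```text
$.steps[0]: bad value
```

```bash
python3 -c "
from h import *; st()"
```

```text
t 0.1 tcp case mm [-498.3  358.2  404.1] toolx/y in case [-0.999  0.054 -0.   ] [ 0.054  0.999 -0.001] F case [-0.1   0.42 -0.2 ] w 87.1 g 0.0
```

Request:
{"op": "move_arm", "data": {
  "steps": [
    {"dx": 0, "dy": 0, "dz": -3.3, "spin": -0.054},
    {"dx": 0, "dy": 0, "dz": -3.3, "spin": 0},
    {"dx": -3.8, "dy": -2.55, "dz": 0, "spin": 0},
    {"dx": -3.8, "dy": -2.55, "dz": 0, "spin": 0},
    {"dx": -3.8, "dy": -2.55, "dz": 0, "spin": 0},
    {"dx": -3.8, "dy": -2.55, "dz": 0, "spin": 0},
    {"dx": -3.8, "dy": -2.55, "dz": 0, "spin": 0},
    {"dx": -3.8, "dy": -2.55, "dz": 0, "spin": 0},
    {"dx": -3.8, "dy": -2.55, "dz": 0, "spin": 0},
    {"dx": -3.8, "dy": -2.55, "dz": 0, "spin": 0},
    {"dx": -3.8, "dy": -2.55, "dz": 0, "spin": 0},
    {"dx": -3.8, "dy": -2.55, "dz": 0, "spin": 0}
  ],
  "claw": 8.7,
  "squeeze": 10
}}

```text
time: 1.3
ee_pos: [0.4927, 0.2542, 0.4706]
eef_rot: [0.124, 0.992, 0.0, -0.0]
ft_force: [0.4, 0.6, 0.8]
width: 0.0872
grip_force: 0.0
```

```bash
python3 -c "
from h import *; st()"
```

```text
t 1.3 tcp case mm [-117.   102.   470.6] toolx/y in case [-1. -0.  0.] [-0.  1. -0.] F case [0.28 0.7  0.82] w 87.2 g 0.0
```

Request:
{"op": "move_arm", "data": {
  "steps": [
    {"dx": -3.8, "dy": -2.55, "dz": 0, "spin": 0},
    {"dx": -3.8, "dy": -2.55, "dz": 0, "spin": 0},
    {"dx": -3.8, "dy": -2.5, "dz": 0, "spin": 0},
    {"dx": -3.45, "dy": -2.5, "dz": 0, "spin": 0},
    {"dx": 0, "dy": 0, "dz": 0, "spin": 0},
    {"dx": 0, "dy": 0, "dz": 2, "spin": 0}
  ]
}}

```text
time: 1.9
ee_pos: [0.6119, 0.1198, 0.4522]
eef_rot: [0.126, 0.992, 0.0, 0.002]
ft_force: [-0.7, 1.1, -0.4]
width: 0.0872
grip_force: 0.0
```

Run:
```python
from h import *; st()
import pickle
a=imaging.camera("scene");b=imaging.camera("top");pickle.dump((a,b),open("c2.pkl","wb"))
cv2.imwrite("pics/c3.png",np.hstack([cv2.resize(cv2.cvtColor(i,cv2.COLOR_RGB2BGR),(400,400),interpolation=3) for i in(a["img"][160:240,270:350],b["img"][150:230,250:330])]))
```

```text
t 1.9 tcp case mm [ 31.6   1.2 452.2] toolx/y in case [-1.     0.003 -0.003] [0.003 1.    0.001] F case [-0.99  0.92 -0.45] w 87.2 g 0.0
```

View pics/c3.png

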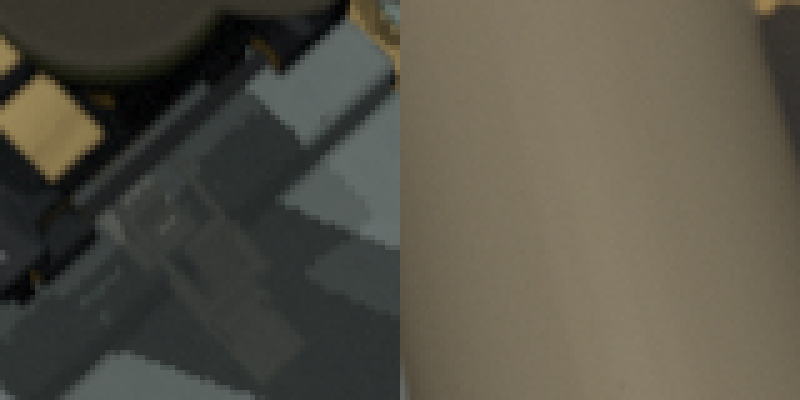

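The arm mostly hides the latch. In the scene view the lever and loop near (315,210) lie between the fingers, clear of the gripper. Next I descend and grip.

Request:
{"op": "move_arm", "data": {
  "steps": [
    {"dx": 0, "dy": 0, "dz": 1.5, "spin": 0},
    {"dx": 0, "dy": 0, "dz": 1.5, "spin": 0},
    {"dx": 0, "dy": 0, "dz": 1.3, "spin": 0},
    {"dx": 0, "dy": 0, "dz": 0, "spin": 0},
    {"dx": 0, "dy": 0, "dz": 0, "spin": 0}
  ]
}}

```text
time: 2.5
ee_pos: [0.6109, 0.1215, 0.4076]
eef_rot: [0.124, 0.992, -0.0, -0.0]
ft_force: [-0.1, -0.2, -0.1]
width: 0.0867
grip_force: 0.0
```

Request:
{"op": "move_arm", "data": {
  "steps": [
    {"dx": 0, "dy": 0, "dz": 0, "spin": 0},
    {"dx": 0, "dy": 0, "dz": 0, "spin": 0},
    {"dx": 0, "dy": 0, "dz": 0, "spin": 0},
    {"dx": 0, "dy": 0, "dz": 0, "spin": 0},
    {"dx": 0, "dy": 0, "dz": 0, "spin": 0},
    {"dx": 0, "dy": 0, "dz": 0, "spin": 0},
    {"dx": 0, "dy": 0, "dz": 0, "spin": 0},
    {"dx": 0, "dy": 0, "dz": 0, "spin": 0}
  ],
  "claw": 3.0,
  "squeeze": 12
}}

```text
time: 3.3
ee_pos: [0.611, 0.1204, 0.4077]
eef_rot: [0.125, 0.992, -0.001, -0.0]
ft_force: [-0.6, -3.1, 0.3]
width: 0.0375
grip_force: 12.0
```

```bash
python3 -c "
from h import *; st()"
```

```text
t 3.3 tcp case mm [ 30.5   1.5 407.7] toolx/y in case [-1.     0.001  0.   ] [ 0.001  1.    -0.001] F case [ 0.18 -3.16  0.35] w 37.5 g 12.0
```

Request:
{"op": "move_arm", "data": {
  "steps": [
    {"dx": -0.1, "dy": -0.1, "dz": 0.5, "spin": 0},
    {"dx": -0.1, "dy": 0, "dz": 0.5, "spin": 0},
    {"dx": -0.1, "dy": 0, "dz": 0.5, "spin": 0},
    {"dx": -0.1, "dy": 0, "dz": 0.5, "spin": 0},
    {"dx": -0.1, "dy": 0, "dz": 0.5, "spin": 0},
    {"dx": -0.1, "dy": 0, "dz": 0.4, "spin": 0},
    {"dx": 0, "dy": 0, "dz": 0, "spin": 0}
  ]
}}

```text
time: 4.0
ee_pos: [0.6165, 0.1187, 0.3778]
eef_rot: [0.124, 0.992, -0.0, -0.001]
ft_force: [-0.4, -3.9, 1.6]
width: 0.0377
grip_force: 12.0
```

Run:
```python
from h import *; st()
import pickle
a=imaging.camera("scene");b=imaging.camera("top");pickle.dump((a,b),open("c3.pkl","wb"))
cv2.imwrite("pics/c4.png",cv2.convertScaleAbs(cv2.resize(cv2.cvtColor(a["img"][170:240,270:350],cv2.COLOR_RGB2BGR),(640,560),interpolation=3),alpha=2))
```

```text
t 4.0 tcp case mm [ 36.3   1.2 377.8] toolx/y in case [-1.     0.     0.001] [ 0.     1.    -0.001] F case [ 0.53 -3.84  1.62] w 37.7 g 12.0
```

View pics/c4.png

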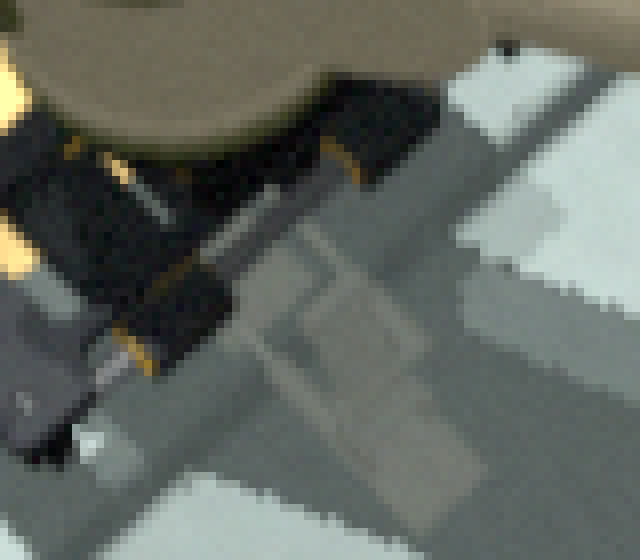

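The loop is held. In the scene crop its two arms run from the pads near (300,235) back to the lever. I'll descend slowly past the lip.

Request:
{"op": "move_arm", "data": {
  "steps": [
    {"dx": 0, "dy": -0.1, "dz": 0.3, "spin": 0},
    {"dx": 0, "dy": -0.1, "dz": 0.3, "spin": 0},
    {"dx": 0, "dy": 0, "dz": 0.3, "spin": 0},
    {"dx": 0, "dy": 0, "dz": 0.2, "spin": 0},
    {"dx": 0, "dy": 0, "dz": 0, "spin": 0}
  ]
}}

```text
time: 4.6
ee_pos: [0.6159, 0.1178, 0.3674]
eef_rot: [0.124, 0.992, 0.0, -0.0]
ft_force: [1.5, 2.4, 0.4]
width: 0.038
grip_force: 12.0
```

Request:
{"op": "move_arm", "data": {
  "steps": [
    {"dx": 0, "dy": 0, "dz": 0.2, "spin": 0},
    {"dx": 0, "dy": 0, "dz": 0.2, "spin": 0},
    {"dx": 0, "dy": 0, "dz": 0, "spin": 0}
  ]
}}

```text
time: 4.9
ee_pos: [0.616, 0.1175, 0.3635]
eef_rot: [0.124, 0.992, 0.0, 0.0]
ft_force: [2.0, 4.7, -0.7]
width: 0.0378
grip_force: 12.0
```

```bash
python3 -c "
from h import *; st()"
```

```text
t 4.9 tcp case mm [ 3.610e+01 -1.000e-01  3.635e+02] toolx/y in case [-1.    -0.001  0.   ] [-0.001  1.     0.001] F case [ 0.8   5.01 -0.65] w 37.8 g 12.0
```

Request:
{"op": "move_arm", "data": {
  "steps": [
    {"dx": 0, "dy": 0.08, "dz": 0.2, "spin": 0},
    {"dx": 0, "dy": 0, "dz": 0.2, "spin": 0},
    {"dx": 0, "dy": 0, "dz": 0, "spin": 0}
  ]
}}

```text
time: 5.2
ee_pos: [0.6162, 0.1178, 0.3594]
eef_rot: [0.124, 0.992, -0.0, -0.0]
ft_force: [1.1, 2.6, 1.2]
width: 0.0376
grip_force: 12.0
```

Request:
{"op": "move_arm", "data": {
  "steps": [
    {"dx": 0, "dy": 0, "dz": 0.2, "spin": 0},
    {"dx": 0, "dy": 0, "dz": 0.2, "spin": 0},
    {"dx": 0, "dy": 0, "dz": 0, "spin": 0}
  ]
}}

```text
time: 5.5
ee_pos: [0.6162, 0.1178, 0.3554]
eef_rot: [0.124, 0.992, -0.0, -0.0]
ft_force: [3.3, 2.3, 0.2]
width: 0.0379
grip_force: 12.0
```

Request:
{"op": "move_arm", "data": {
  "steps": [
    {"dx": 0, "dy": 0, "dz": 0.2, "spin": 0},
    {"dx": 0, "dy": 0, "dz": 0, "spin": 0}
  ]
}}

```text
time: 5.7
ee_pos: [0.6162, 0.1178, 0.3535]
eef_rot: [0.124, 0.992, -0.0, -0.0]
ft_force: [2.5, 2.4, 0.5]
width: 0.0376
grip_force: 12.0
```

```bash
python3 -c "
from h import *; st()"
```

```text
t 5.7 tcp case mm [3.620e+01 2.000e-01 3.535e+02] toolx/y in case [-1. -0.  0.] [-0.  1. -0.] F case [1.85 2.96 0.5 ] w 37.6 g 12.0
```

Request:
{"op": "move_arm", "data": {
  "steps": [
    {"dx": 0.15, "dy": 0, "dz": 0, "spin": 0},
    {"dx": 0.15, "dy": 0, "dz": 0, "spin": 0},
    {"dx": 0, "dy": 0, "dz": 0, "spin": 0}
  ]
}}

```text
time: 6.0
ee_pos: [0.6135, 0.1184, 0.3541]
eef_rot: [0.124, 0.992, 0.0, 0.001]
ft_force: [3.9, 1.0, 0.5]
width: 0.0379
grip_force: 12.0
```

Request:
{"op": "move_arm", "data": {
  "steps": [
    {"dx": 0.1, "dy": 0, "dz": 0, "spin": 0},
    {"dx": 0, "dy": 0, "dz": 0, "spin": 0}
  ]
}}

```text
time: 6.2
ee_pos: [0.6125, 0.1187, 0.3539]
eef_rot: [0.124, 0.992, 0.0, 0.0]
ft_force: [4.4, 2.0, 1.3]
width: 0.0379
grip_force: 12.0
```

Request:
{"op": "move_arm", "data": {
  "steps": [
    {"dx": 0.1, "dy": 0, "dz": 0, "spin": 0},
    {"dx": 0, "dy": 0, "dz": 0, "spin": 0}
  ]
}}

```text
time: 6.4
ee_pos: [0.6114, 0.119, 0.3538]
eef_rot: [0.124, 0.992, 0.0, 0.0]
ft_force: [3.8, 2.2, 1.1]
width: 0.0379
grip_force: 12.0
```

```bash
python3 -c "
from h import *; st()"
```

```text
t 6.4 tcp case mm [3.130e+01 2.000e-01 3.538e+02] toolx/y in case [-1. -0. -0.] [-0.  1.  0.] F case [3.18 3.04 1.06] w 37.9 g 12.0
```

Request:
{"op": "move_arm", "data": {
  "steps": [
    {"dx": 0.1, "dy": 0.03, "dz": 0, "spin": 0},
    {"dx": 0, "dy": 0, "dz": 0, "spin": 0}
  ]
}}

```text
time: 6.6
ee_pos: [0.6104, 0.1194, 0.3537]
eef_rot: [0.124, 0.992, -0.0, -0.0]
ft_force: [3.4, 1.8, 0.4]
width: 0.0378
grip_force: 12.0
```

Request:
{"op": "move_arm", "data": {
  "steps": [
    {"dx": 0.1, "dy": 0, "dz": 0, "spin": 0},
    {"dx": 0, "dy": 0, "dz": 0, "spin": 0}
  ]
}}

```text
time: 6.8
ee_pos: [0.6094, 0.1197, 0.3537]
eef_rot: [0.124, 0.992, -0.0, -0.0]
ft_force: [3.6, 0.3, 0.6]
width: 0.0378
grip_force: 12.0
```

Request:
{"op": "move_arm", "data": {
  "steps": [
    {"dx": 0.1, "dy": 0, "dz": 0, "spin": 0},
    {"dx": 0, "dy": 0, "dz": 0, "spin": 0}
  ]
}}

```text
time: 7.0
ee_pos: [0.6084, 0.12, 0.3537]
eef_rot: [0.124, 0.992, -0.0, -0.0]
ft_force: [2.8, 1.7, 1.5]
width: 0.0377
grip_force: 12.0
```

```bash
python3 -c "
from h import *; st()"
```

```text
t 7.0 tcp case mm [ 28.2   0.4 353.7] toolx/y in case [-1. -0.  0.] [-0.  1. -0.] F case [2.34 2.35 1.52] w 37.7 g 12.0
```

Request:
{"op": "move_arm", "data": {
  "steps": [
    {"dx": 0.1, "dy": 0, "dz": 0, "spin": 0},
    {"dx": 0, "dy": 0, "dz": 0, "spin": 0}
  ]
}}

```text
time: 7.2
ee_pos: [0.6074, 0.1203, 0.3537]
eef_rot: [0.124, 0.992, -0.0, -0.0]
ft_force: [2.0, -0.3, 1.3]
width: 0.0378
grip_force: 12.0
```

Request:
{"op": "move_arm", "data": {
  "steps": [
    {"dx": 0.1, "dy": 0, "dz": 0, "spin": 0},
    {"dx": 0, "dy": 0, "dz": 0, "spin": 0}
  ]
}}

```text
time: 7.4
ee_pos: [0.6064, 0.1205, 0.3537]
eef_rot: [0.124, 0.992, -0.0, -0.0]
ft_force: [2.8, 1.6, 1.4]
width: 0.0378
grip_force: 12.0
```

Request:
{"op": "move_arm", "data": {
  "steps": [
    {"dx": 0.1, "dy": 0, "dz": 0, "spin": 0},
    {"dx": 0, "dy": 0, "dz": 0, "spin": 0}
  ]
}}

```text
time: 7.6
ee_pos: [0.6055, 0.1208, 0.3537]
eef_rot: [0.124, 0.992, -0.0, -0.0]
ft_force: [3.0, 0.1, 0.9]
width: 0.0377
grip_force: 12.0
```

```bash
python3 -c "
from h import *; st()"
```

```text
t 7.6 tcp case mm [ 25.1   0.5 353.7] toolx/y in case [-1. -0.  0.] [-0.  1. -0.] F case [2.9  0.89 0.88] w 37.7 g 12.0
```

Request:
{"op": "move_arm", "data": {
  "steps": [
    {"dx": 0.1, "dy": 0, "dz": 0, "spin": 0},
    {"dx": 0, "dy": 0, "dz": 0, "spin": 0}
  ]
}}

```text
time: 7.8
ee_pos: [0.6045, 0.121, 0.3537]
eef_rot: [0.124, 0.992, 0.0, -0.0]
ft_force: [3.5, -0.3, 0.9]
width: 0.0378
grip_force: 12.0
```

Request:
{"op": "move_arm", "data": {
  "steps": [
    {"dx": 0.1, "dy": 0, "dz": 0, "spin": 0},
    {"dx": 0, "dy": 0, "dz": 0, "spin": 0}
  ]
}}

```text
time: 8.0
ee_pos: [0.6039, 0.1212, 0.3537]
eef_rot: [0.124, 0.992, 0.0, 0.001]
ft_force: [5.6, -0.2, -1.6]
width: 0.0378
grip_force: 12.0
```

Run:
```python
from h import *; st()
a=imaging.camera("scene")
cv2.imwrite("pics/c5.png",cv2.convertScaleAbs(cv2.resize(cv2.cvtColor(a["img"][170:240,270:350],cv2.COLOR_RGB2BGR),(640,560),interpolation=3),alpha=2.5))
```

```text
t 8.0 tcp case mm [ 23.5   0.5 353.7] toolx/y in case [-1.    -0.    -0.001] [-0.  1.  0.] F case [ 5.44  1.17 -1.62] w 37.8 g 12.0
```

View pics/c5.png

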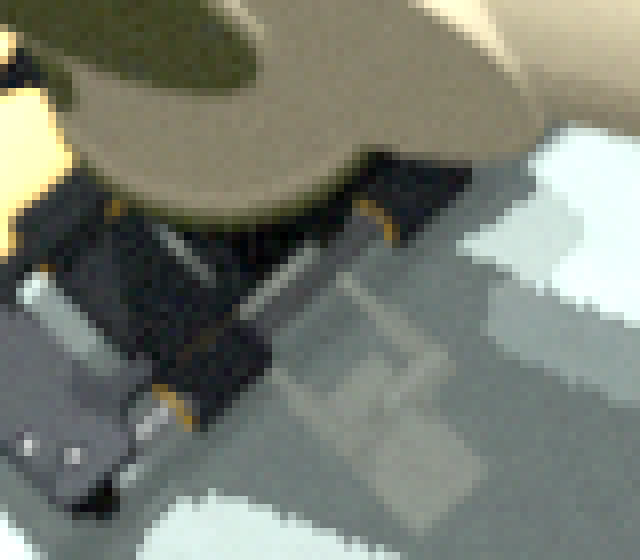

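The force rose and the tool lagged, so the bar is touching the keeper. In the scene crop the arms leave the pads near (345,280) and the lever stands upright. One small step more will confirm it.

Request:
{"op": "move_arm", "data": {
  "steps": [
    {"dx": 0.06, "dy": 0, "dz": 0, "spin": 0},
    {"dx": 0, "dy": 0, "dz": 0, "spin": 0}
  ]
}}

```text
time: 8.25
ee_pos: [0.6036, 0.1212, 0.3538]
eef_rot: [0.124, 0.992, 0.0, 0.001]
ft_force: [7.6, -0.4, -2.5]
width: 0.0377
grip_force: 12.0
```

```bash
python3 -c "
from h import *; st()"
```

```text
t 8.25 tcp case mm [ 23.2   0.4 353.8] toolx/y in case [-1.     0.    -0.002] [0. 1. 0.] F case [ 7.45  1.51 -2.5 ] w 37.7 g 12.0
```

Request:
{"op": "move_arm", "data": {
  "steps": [
    {"dx": 0, "dy": 0, "dz": 0, "spin": 0},
    {"dx": 0, "dy": 0, "dz": 0, "spin": 0},
    {"dx": 0, "dy": 0, "dz": 0, "spin": 0}
  ]
}}

```text
time: 8.55
ee_pos: [0.6036, 0.1212, 0.3538]
eef_rot: [0.124, 0.992, 0.0, 0.001]
ft_force: [7.7, 1.5, -1.7]
width: 0.038
grip_force: 12.0
```

Request:
{"op": "move_arm", "data": {
  "steps": [
    {"dx": 0, "dy": 0, "dz": 0, "spin": 0},
    {"dx": 0, "dy": 0, "dz": 0, "spin": 0},
    {"dx": 0, "dy": 0, "dz": 0, "spin": 0},
    {"dx": 0, "dy": 0, "dz": 0, "spin": 0},
    {"dx": 0, "dy": 0, "dz": 0, "spin": 0}
  ],
  "claw": 8
}}

```text
time: 9.05
ee_pos: [0.603, 0.1215, 0.3536]
eef_rot: [0.124, 0.992, -0.0, -0.0]
ft_force: [0.9, 0.5, 0.2]
width: 0.07
grip_force: 0.0
```

```bash
python3 -c "
from h import *; st()"
```

```text
t 9.05 tcp case mm [ 22.5   0.5 353.6] toolx/y in case [-1. -0.  0.] [-0.  1. -0.] F case [0.76 0.69 0.15] w 70.0 g 0.0
```

Request:
{"op": "move_arm", "data": {
  "steps": [
    {"dx": 0, "dy": 0, "dz": -0.5, "spin": 0},
    {"dx": 0, "dy": 0, "dz": -1, "spin": 0},
    {"dx": 0, "dy": 0, "dz": -1.5, "spin": 0},
    {"dx": 0, "dy": 0, "dz": -2, "spin": 0},
    {"dx": 0, "dy": 0, "dz": -3, "spin": 0},
    {"dx": 0, "dy": 0, "dz": -3, "spin": 0},
    {"dx": -2, "dy": 4, "dz": -3, "spin": 0},
    {"dx": -2, "dy": 4, "dz": -3, "spin": 0},
    {"dx": -1, "dy": 4, "dz": 0, "spin": 0},
    {"dx": 0, "dy": 4, "dz": 0, "spin": 0},
    {"dx": 0, "dy": 4, "dz": 0, "spin": 0},
    {"dx": 0, "dy": 0, "dz": 0, "spin": 0}
  ]
}}

```text
time: 10.25
ee_pos: [0.6961, 0.3046, 0.5177]
eef_rot: [0.121, 0.993, 0.001, -0.001]
ft_force: [-0.0, 0.4, -0.0]
width: 0.0797
grip_force: 0.0
```

Run:
```python
from h import *; st()
import pickle
a=imaging.camera("scene");b=imaging.camera("top");pickle.dump((a,b),open("c6.pkl","wb"))
cv2.imwrite("pics/c6.png",np.hstack([cv2.resize(cv2.cvtColor(i,cv2.COLOR_RGB2BGR),(400,400),interpolation=2) for i in(a["img"][170:250,270:350],b["img"][160:240,250:330])]))
```

```text
t 10.25 tcp case mm [ 67.6 201.  517.7] toolx/y in case [-1.    -0.007  0.003] [-0.007  1.     0.001] F case [-0.12  0.4  -0.03] w 79.7 g 0.0
```

View pics/c6.png

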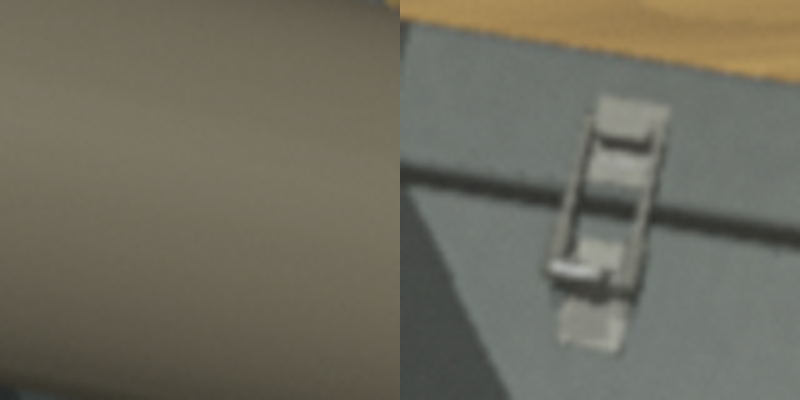

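Top view: the arms run to the keeper and the bar is hidden behind its lip, so it is hooked. The lever's bright tip is at about pixel (285,213.5). I'll plan the push arc now.

Run:
```python
from h import *
import pickle
a,b=pickle.load(open("c6.pkl","rb"))
for z in(.25,.258): print((tocase(onz(b,285,213.5,z))*1e3).round(1))
w=9.5
for th in range(96,196,6):
    t=np.radians(th); n=np.array([np.sin(t),-np.cos(t)])
    p=np.array([-35,184])+55*np.array([np.cos(t),np.sin(t)])+3.5*n
    x=p[0]+(w if th<=180 else -w); print(th,"tcp x,z",x.round(1),(p[1]+182.2).round(1))
```

```text
[-41.1   1.5 250. ]
[-42.4   0.5 258. ]
96 tcp x,z -27.8 421.3
102 tcp x,z -33.5 420.7
108 tcp x,z -39.2 419.6
114 tcp x,z -44.7 417.9
120 tcp x,z -50.0 415.6
126 tcp x,z -55.0 412.8
132 tcp x,z -59.7 409.4
138 tcp x,z -64.0 405.6
144 tcp x,z -67.9 401.4
150 tcp x,z -71.4 396.7
156 tcp x,z -74.3 391.8
162 tcp x,z -76.7 386.5
168 tcp x,z -78.6 381.1
174 tcp x,z -79.8 375.4
180 tcp x,z -80.5 369.7
186 tcp x,z -99.6 363.9
192 tcp x,z -99.0 358.2
```

Request:
{"op": "move_arm", "data": {
  "steps": [
    {"dx": 2, "dy": -4, "dz": 0, "spin": 0.007},
    {"dx": 2, "dy": -4, "dz": 2, "spin": 0},
    {"dx": 1, "dy": -4, "dz": 2, "spin": 0},
    {"dx": 1, "dy": -4, "dz": 2, "spin": 0},
    {"dx": 0, "dy": -4, "dz": 0, "spin": 0},
    {"dx": 0, "dy": 0, "dz": 0, "spin": 0},
    {"dx": 0, "dy": 0, "dz": 0, "spin": 0},
    {"dx": 0, "dy": 0, "dz": 0, "spin": 0}
  ],
  "claw": 0
}}

```text
time: 11.15
ee_pos: [0.5881, 0.1199, 0.4604]
eef_rot: [0.127, 0.992, 0.001, 0.001]
ft_force: [0.6, -0.2, -0.6]
width: 0.0241
grip_force: 0.0
```

```bash
python3 -c "
from h import *; st()"
```

```text
t 11.15 tcp case mm [  8.5  -4.7 460.4] toolx/y in case [-1.     0.007 -0.001] [0.007 1.    0.001] F case [ 0.65 -0.03 -0.61] w 24.1 g 0.0
```

Request:
{"op": "move_arm", "data": {
  "steps": [
    {"dx": 0, "dy": 0.5, "dz": 1.5, "spin": 0.006},
    {"dx": 0, "dy": 0, "dz": 1.5, "spin": 0},
    {"dx": 0, "dy": 0, "dz": 0.9, "spin": 0},
    {"dx": 0.8, "dy": 0, "dz": 0, "spin": 0},
    {"dx": 0.8, "dy": 0, "dz": 0, "spin": 0},
    {"dx": 0.6, "dy": 0, "dz": 0, "spin": 0},
    {"dx": 0.4, "dy": 0, "dz": 0, "spin": 0},
    {"dx": 0.3, "dy": 0, "dz": 0, "spin": 0},
    {"dx": 0, "dy": 0, "dz": 0, "spin": 0}
  ]
}}

```text
time: 12.05
ee_pos: [0.5612, 0.1321, 0.4209]
eef_rot: [0.13, 0.991, 0.0, 0.0]
ft_force: [0.5, -0.1, 0.1]
width: 0.0005
grip_force: 0.0
```

Request:
{"op": "move_arm", "data": {
  "steps": [
    {"dx": 0.3, "dy": 0, "dz": 0, "spin": 0},
    {"dx": 0.3, "dy": 0, "dz": 0, "spin": 0},
    {"dx": 0, "dy": 0, "dz": 0, "spin": 0}
  ]
}}

```text
time: 12.35
ee_pos: [0.5554, 0.1336, 0.4204]
eef_rot: [0.13, 0.991, 0.0, -0.0]
ft_force: [0.3, -0.2, 0.6]
width: 0.0007
grip_force: 0.0
```

```bash
python3 -c "
from h import *; st()"
```

```text
t 12.35 tcp case mm [-26.6   0.6 420.4] toolx/y in case [-1.     0.013  0.   ] [0.013 1.    0.   ] F case [ 0.32 -0.15  0.56] w 0.7 g 0.0
```

Request:
{"op": "move_arm", "data": {
  "steps": [
    {"dx": 0.3, "dy": 0, "dz": 0, "spin": -0.013},
    {"dx": 0.3, "dy": 0, "dz": 0, "spin": 0},
    {"dx": 0, "dy": 0, "dz": 0, "spin": 0}
  ]
}}

```text
time: 12.65
ee_pos: [0.5501, 0.1348, 0.4205]
eef_rot: [0.124, 0.992, -0.0, 0.001]
ft_force: [4.6, -0.5, -3.2]
width: 0.0004
grip_force: 1.9
```

Request:
{"op": "move_arm", "data": {
  "steps": [
    {"dx": 0.2, "dy": 0, "dz": 0, "spin": 0},
    {"dx": 0.2, "dy": 0, "dz": 0, "spin": 0},
    {"dx": 0, "dy": 0, "dz": 0, "spin": 0}
  ]
}}

```text
time: 12.95
ee_pos: [0.5464, 0.1356, 0.4206]
eef_rot: [0.124, 0.992, -0.0, 0.001]
ft_force: [5.8, -1.2, -3.0]
width: 0.0004
grip_force: 2.4
```

```bash
python3 -c "
from h import *; st()"
```

```text
t 12.95 tcp case mm [-3.580e+01  3.000e-01  4.206e+02] toolx/y in case [-1.     0.    -0.002] [0. 1. 0.] F case [ 5.88  0.29 -2.99] w 0.4 g 2.4
```

Request:
{"op": "move_arm", "data": {
  "steps": [
    {"dx": 0.28, "dy": 0, "dz": 0.06, "spin": 0},
    {"dx": 0.28, "dy": 0, "dz": 0.08, "spin": 0},
    {"dx": 0.27, "dy": 0, "dz": 0.09, "spin": 0},
    {"dx": 0.27, "dy": 0, "dz": 0.1, "spin": 0},
    {"dx": 0.26, "dy": 0, "dz": 0.11, "spin": 0},
    {"dx": 0.26, "dy": 0, "dz": 0.13, "spin": 0},
    {"dx": 0, "dy": 0, "dz": 0, "spin": 0}
  ]
}}

```text
time: 13.65
ee_pos: [0.5311, 0.1394, 0.4154]
eef_rot: [0.124, 0.992, 0.0, 0.002]
ft_force: [8.0, -0.8, -1.3]
width: 0.0002
grip_force: 3.2
```

```bash
python3 -c "
from h import *; st()"
```

```text
t 13.65 tcp case mm [-5.160e+01  2.000e-01  4.154e+02] toolx/y in case [-1.     0.    -0.004] [0.    1.    0.001] F case [ 7.98  1.19 -1.29] w 0.2 g 3.2
```

Request:
{"op": "move_arm", "data": {
  "steps": [
    {"dx": 0.26, "dy": 0, "dz": 0.14, "spin": 0},
    {"dx": 0.25, "dy": 0, "dz": 0.15, "spin": 0},
    {"dx": 0.24, "dy": 0, "dz": 0.16, "spin": 0},
    {"dx": 0.24, "dy": 0, "dz": 0.17, "spin": 0},
    {"dx": 0.22, "dy": 0, "dz": 0.19, "spin": 0},
    {"dx": 0.22, "dy": 0, "dz": 0.19, "spin": 0},
    {"dx": 0, "dy": 0, "dz": 0, "spin": 0}
  ]
}}

```text
time: 14.35
ee_pos: [0.5172, 0.1429, 0.4056]
eef_rot: [0.124, 0.992, 0.0, 0.002]
ft_force: [6.7, -1.8, -0.1]
width: 0.0001
grip_force: 2.7
```

```bash
python3 -c "
from h import *; st()"
```

```text
t 14.35 tcp case mm [-6.580e+01  2.000e-01  4.056e+02] toolx/y in case [-1.     0.001 -0.004] [0.001 1.    0.001] F case [ 6.98 -0.09 -0.14] w 0.1 g 2.7
```

Request:
{"op": "move_arm", "data": {
  "steps": [
    {"dx": 0.2, "dy": 0, "dz": 0.21, "spin": 0},
    {"dx": 0.19, "dy": 0, "dz": 0.21, "spin": 0},
    {"dx": 0.18, "dy": 0, "dz": 0.23, "spin": 0},
    {"dx": 0.17, "dy": 0, "dz": 0.24, "spin": 0},
    {"dx": 0, "dy": 0, "dz": 0, "spin": 0}
  ]
}}

```text
time: 14.85
ee_pos: [0.5098, 0.1449, 0.3966]
eef_rot: [0.124, 0.992, 0.0, 0.002]
ft_force: [4.7, -2.0, 1.8]
width: 0.0009
grip_force: 2.0
```

Request:
{"op": "move_arm", "data": {
  "steps": [
    {"dx": 0.15, "dy": 0, "dz": 0.24, "spin": 0},
    {"dx": 0.14, "dy": 0, "dz": 0.25, "spin": 0},
    {"dx": 0.13, "dy": 0, "dz": 0.26, "spin": 0},
    {"dx": 0.12, "dy": 0, "dz": 0.27, "spin": 0},
    {"dx": 0, "dy": 0, "dz": 0, "spin": 0}
  ]
}}

```text
time: 15.35
ee_pos: [0.5039, 0.1467, 0.3855]
eef_rot: [0.124, 0.992, 0.0, -0.0]
ft_force: [2.4, -0.7, 2.6]
width: 0.0004
grip_force: 1.3
```

```bash
python3 -c "
from h import *; st()"
```

```text
t 15.35 tcp case mm [-79.7   0.6 385.5] toolx/y in case [-1. -0.  0.] [-0.  1.  0.] F case [ 2.46 -0.06  2.57] w 0.4 g 1.3
```

Request:
{"op": "move_arm", "data": {
  "steps": [
    {"dx": 0.06, "dy": 0, "dz": 0.26, "spin": 0},
    {"dx": 0.05, "dy": 0, "dz": 0.26, "spin": 0},
    {"dx": 0.04, "dy": 0, "dz": 0.26, "spin": 0},
    {"dx": 0.04, "dy": 0, "dz": 0.26, "spin": 0},
    {"dx": 0, "dy": 0, "dz": 0, "spin": 0}
  ]
}}

```text
time: 15.85
ee_pos: [0.5018, 0.1473, 0.3745]
eef_rot: [0.124, 0.992, -0.0, -0.001]
ft_force: [0.2, -0.5, 0.4]
width: 0.0009
grip_force: 0.0
```

```bash
python3 -c "
from h import *; st()"
```

```text
t 15.85 tcp case mm [-81.8   0.6 374.5] toolx/y in case [-1.    -0.001  0.001] [-0.001  1.    -0.001] F case [ 0.3  -0.42  0.45] w 0.9 g 0.0
```

Request:
{"op": "move_arm", "data": {
  "steps": [
    {"dx": 0.3, "dy": 0, "dz": 0.3, "spin": 0},
    {"dx": 0.3, "dy": 0, "dz": 0.3, "spin": 0},
    {"dx": 0.3, "dy": 0, "dz": 0.3, "spin": 0},
    {"dx": 0, "dy": 0, "dz": 0.2, "spin": 0},
    {"dx": 0, "dy": 0, "dz": 0, "spin": 0}
  ]
}}

```text
time: 16.35
ee_pos: [0.4932, 0.1493, 0.3638]
eef_rot: [0.124, 0.992, -0.0, -0.0]
ft_force: [-0.3, -0.3, -0.4]
width: 0.0007
grip_force: 0.0
```

Request:
{"op": "move_arm", "data": {
  "steps": [
    {"dx": 0, "dy": 0, "dz": 0.1, "spin": 0},
    {"dx": 0, "dy": 0, "dz": 0.1, "spin": 0},
    {"dx": 0, "dy": 0, "dz": 0, "spin": 0}
  ]
}}

```text
time: 16.65
ee_pos: [0.4935, 0.1493, 0.3621]
eef_rot: [0.124, 0.992, -0.0, -0.0]
ft_force: [-0.4, 0.3, 0.3]
width: 0.0008
grip_force: 0.0
```

```bash
python3 -c "
from h import *; st()"
```

```text
t 16.65 tcp case mm [-90.4   0.5 362.1] toolx/y in case [-1. -0.  0.] [-0.  1. -0.] F case [-0.42  0.17  0.27] w 0.8 g 0.0
```

Request:
{"op": "move_arm", "data": {
  "steps": [
    {"dx": 0, "dy": 0, "dz": -2, "spin": 0},
    {"dx": 0, "dy": 0, "dz": -4, "spin": 0},
    {"dx": 0, "dy": 0, "dz": -4, "spin": 0},
    {"dx": 1, "dy": 4, "dz": -3, "spin": 0},
    {"dx": 1, "dy": 4.5, "dz": 0, "spin": 0},
    {"dx": 1, "dy": 4.5, "dz": 0, "spin": 0},
    {"dx": 1, "dy": 4.5, "dz": 0, "spin": 0},
    {"dx": 1, "dy": 4.5, "dz": 0, "spin": 0},
    {"dx": 1, "dy": 4.5, "dz": 0, "spin": 0},
    {"dx": 1, "dy": 4.5, "dz": 0, "spin": 0},
    {"dx": 0, "dy": 0, "dz": 0, "spin": 0}
  ]
}}

```text
time: 17.75
ee_pos: [0.4994, 0.473, 0.4884]
eef_rot: [0.12, 0.993, -0.0, -0.002]
ft_force: [-0.5, 0.4, -1.0]
width: 0.0003
grip_force: 0.0
```

Run:
```python
from h import *; st()
import pickle
a=imaging.camera("scene");b=imaging.camera("top");pickle.dump((a,b),open("c7.pkl","wb"))
cv2.imwrite("pics/c7.png",np.hstack([cv2.resize(cv2.cvtColor(i,cv2.COLOR_RGB2BGR),(400,400),interpolation=2) for i in(a["img"][170:250,270:350],b["img"][160:240,250:330])]))
```

```text
t 17.75 tcp case mm [-164.5  315.7  488.4] toolx/y in case [-1.    -0.008  0.004] [-0.008  1.    -0.001] F case [-0.59  0.27 -0.97] w 0.3 g 0.0
```

View pics/c7.png

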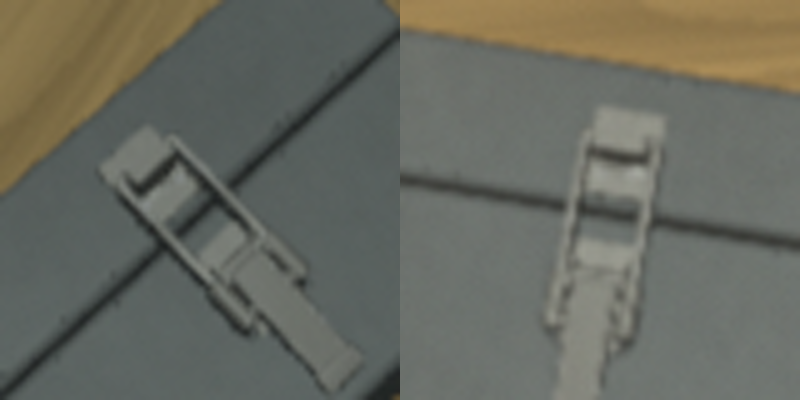

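The lever lies back flat over the near half, the loop is hooked under the lip, and the seam has narrowed evenly in both views. I'm handing it in.

```bash
python3 -c "
from h import *; print(job.close_job())"
```

```text
the job is handed in; nothing more can be done
None
```

The case is shut and handed in at about 18 s: I hooked the loop over the keeper and drew it back until the bar bore on it at about 7.5 N on the wrist (some 3 N of that is drag), then let go and pushed the lever over; it snapped shut, the seam closed up, and the arm was kept clear of the dish, beaker and rock.

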